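Close a glaze pot with its double lid, then lift the outer lid alone

ROBOT

A 7-joint arm with a two-finger parallel gripper is mounted at the origin on a cart in front of the work surface, level with it; the furniture and walls round the work are solid. World frame = base frame: x ahead of the robot, y to its left, z up, the work surface at z = 0. Lengths are in m, angles in rad, forces in N, time in s.
With the tool pointing down it reaches from about 0.425 to 0.875 m from the base axis. Payload 9.9 kg.
Tool frame: the origin (TCP) lies at the very end of the fingers, on their centre line; the grasp point (between the pads) lies 19 mm behind it (grasp_offset is the distance from the TCP to the grasp point, in m); z points along the fingers, y is the line along which they close (so a half turn about z gives the same grasp; the last joint's range is limited). The gripper opens to 85 mm and grips with 20 to 120 N. Pads are 22 mm wide; open, the fingers measure 114 mm over their backs; the gripper's body (76 mm by 85 mm) begins 54 mm behind the grasp point. The pads swing forward as they close: fully open they stand 13 mm farther back than shut.
Start: joints at [0.645, 0.576, 0.025, 1.437, -0.015, 1.129, -0.057], TCP at [0.503, -0.45, 0.231] pointing down, gripper open.
Joint ranges: [-2.76, 2.76], [-0.34, 2.15], [-1.52, 1.57], [0.19, 2.46], [-1.09, 4.23], [0.17, 1.99], [-2.82, 2.82]. Speed limits (rad/s): [2.22, 2.22, 3.01, 3.01, 3.14, 3.14, 3.14].

INTERFACE

Orientations are given as a unit quaternion [w, x, y, z].
In Python, from cell import * gives the robot as it stands.
- The arm moves only by the tool jog_arm, never from a script. Its argument "steps" is a list that holds one entry, the list of rows, each a list of 7 numbers: the turn, a rotation vector about the tool's x, y, z in rad, then the shift along the tool's x, y, z in cm, then the opening, from -1 (shut) to 1 (fully open). A call has 1 to 5 rows; each row shifts and turns the commanded pose from where the row before left it, along the tool's axes as they then stand; what a row does not reach is not made up. A row lasts 1/10 s, in which the tool goes at most 50 mm and 8.59 degrees, less where a joint would pass 70% of its speed; a pose out of reach is approached as far as the arm can. A call with a gripper value outside its range is refused whole. The fingers move at their own pace and stop on an object; "grip_force" is the grip in N (left out, the last holds). Time passes only in rows, so rows that do not move let the fingers close. It gives the time, the measured TCP pose, the force, the opening and the grip force at its end, in the units of the state.
- read_state(): the state, without advancing time (a new reading comes with each control period).
- snapshot(name): name is "scene" or "top" or "wrist"; returns a dict with "image" (384x512x3 uint8, blue, green, red), "range_z" (384x512 float32, m along the optical axis (not along the pixel's ray), 0 where there is no reading), "fx", "fy", "cx", "cy" (pixels), "rvec" (rotation vector, rad) and "tvec" (3), from world to camera coordinates, as OpenCV has them. Camera axes: x right, y down, z forward; pixel columns grow to the right and rows downward; lengths in m; the calibration is good to about 2 mm. The wrist camera is an equidistant fisheye: a pixel r from the principal point sees the ray r / f radians off the axis. A picture is of the moment at which its call begins.
- finish_job(): hands the job in; it is judged then, once.
Trained networks look in the newest picture that a camera, given by its name, has taken for a name from the list of things; names that differ only in an ending like _2 or _b are one class to them, and where a whole thing is asked for, a point or a joint stands for the part that bears it (a point fixed in the world has none). Each returns a list of dicts, best first, with "confidence" (0 to 1); they miss things now and then, are a little off and sometimes report something else, mostly with a low value. They report only what shows in the picture. A call takes as long as a camera call. They do not tell look-alikes from the thing itself.
- masks_of(camera, query): "region" (384x512 bool, what is visible of it) and "bbox" ([left, top, right, bottom] in pixels, round what is visible of it).
- tip_of(camera, query): "point" ([row, column] in pixels: a listed point, or the origin of a listed thing).
The state is a dict: "t": time; "joints": joint angles; "joint_vel": joint speeds; "tau": joint torques, N m; "tool_pos": TCP position; "tool_rot": TCP orientation; "ft_force": force on the tool from outside, world axes, zero at the start; "wrist_torque": the same for the moment, N m; "grip_width": opening from 0.0 (shut) to 1.0 (fully open); "grasp_force": force on a finger pad.
Only numpy, scipy, OpenCV 4.12 (cv2) and the standard library are available. Lean on these libraries where they do the work, as an engineer would, in place of code of your own. Each camera call takes 0.05 s, during which the arm holds its last target. There are 200 camera calls.

TASK

Close the open glaze pot with its double lid: pick both nested lids up together by the wooden knob of the inner lid, lower them onto the pot without dropping them until the inner lid is fully home in the mouth with the blue outer lid resting on it, and let go. Then take the outer lid alone by its collar, lift it straight up off the knob and finish with it still held in the gripper, level and motionless, about 10 cm above where it sat, leaving the inner lid undisturbed in the upright pot. Never part the two lids before the inner one is home, and leave the bottles and the bowl near by where they are.

Things in the scene. Friction and masses are not known exactly. Their poses are not given: they have to be found in the camera images.
- pot: White round glazed pot with a blue band, loose on the bench, 104 mm widest diameter, 76 mm high, about 0.75 kg, open at the top: its mouth is 82 mm in diameter inside, the neck 90 mm outside (walls 4 mm). Origin: centre of its underside; z up through the mouth.
- inner_lid: Light wooden inner lid, one piece, 0.14 kg, round about z. Heights over its origin (centre of the underside): plug 77 mm in diameter, chamfered, 0 to 10 mm; flange 94 mm in diameter, 10 to 14 mm; knob 18 mm in diameter, 14 to 60 mm. Starts on the bench on its plug, the outer lid nested over it. Home in the pot, the flange lies on the rim and its origin is 66 mm above the pot's.
- knob_top (a point): Centre of the top of the inner lid's wooden knob, 60 mm above the inner lid's origin. The top 21 mm of the knob stand free above the outer lid's collar: there it is pinched. Lifting the knob lifts both lids, as the outer lid rests loosely on the flange.
- outer_lid: Blue glazed outer lid, loose, 0.12 kg, round about z, 108 mm in diameter. Heights over its origin (centre of the underside): skirt 0 to 11 mm, 100 mm in diameter inside; flat top 11 to 16 mm with a central hole of 28 mm; collar round the hole, 36 mm in diameter outside, 16 to 36 mm. It rests loosely on the flange, its origin 3 mm above the inner lid's, the knob standing up through the collar.
- collar_top (a point): Centre of the collar's upper edge on the outer lid, 36 mm above the outer lid's origin. The collar's outer wall reaches 20 mm down from here to the flat top: there it is gripped, 36 mm wide, with the knob (when nested) standing 21 mm above this point.
- brown_bottle: Bystander: brown squeeze bottle, 42 mm in diameter, 105 mm high with its needle and pin, standing at the back. Origin: centre of its underside.
- blue_bottle: Bystander: slim blue squeeze bottle, 32 mm in diameter, 109 mm high with its needle and pin, standing at the back. Origin: centre of its underside.
- green_bowl: Bystander: green plastic bowl, 142 mm in diameter, 73 mm high, standing on the right. Origin: centre of its underside.
Things that resemble listed ones, but are neither listed nor needed, are in the scene too. Several things have the shape of the inner_lid; the one meant has the colours described above.

How it is judged:
By the outcome, as a careful person would: the job done as asked, in the order asked, and still so for the second after the job is handed in, while the arm keeps its last pose, push and grip.
It also fails if it takes over 58 s, if anything falls off the work surface, if the arm or the gripper's body presses on something with over 40 N, if the wrist force passes 120 N, or if a joint passes its speed limit or range.

## Working session

There is one attempt and no reset: what is moved stays moved. The work goes in short steps, Python scripts to look and compute and a tool call to move; the robot and the scene stay as the last step left them, time stands still between calls to the robot, and variables do not carry over. Pictures are saved under pics/ and viewed, at most 10 in all, crops included, and the job is handed in when it is done.

Besides the shell and the picture viewer there is one more tool, called after "Emit:" by a JSON object that holds its "name" and its "arguments". jog_arm: Moves the arm, as the interface text tells. Its arguments: {"type":"object","properties":{"steps":{"type":"array","items":{"type":"array","items":{"type":"array","items":{"type":"number"}}}},"grip_force":{"type":"number"}},"required":["steps"]}

```bash
mkdir -p pics; cat > h.py <<'E'
from cell import *
import numpy as np, cv2
def pts(s):
    z=s["range_z"]; v,u=np.mgrid[:384,:512]
    P=np.stack([(u-s["cx"])/s["fx"]*z,(v-s["cy"])/s["fy"]*z,z],-1)
    R=cv2.Rodrigues(np.array(s["rvec"],float))[0]
    W=(P-np.array(s["tvec"]).ravel())@R
    W[z<=0]=np.nan
    return W
E
python3 - <<'E'
from h import *
np.set_printoptions(precision=4,suppress=True)
st=read_state();print({k:np.round(v,3) for k,v in st.items()})
ims=[]
for c in("scene","top"):
    s=snapshot(c);np.savez(c,**s);ims.append(s["image"]);W=pts(s)
    for q in("pot","inner_lid","outer_lid","brown_bottle","blue_bottle","green_bowl"):
        for m in masks_of(c,q)[:4]:
            w=W[m["region"]];w=w[~np.isnan(w[:,0])]
            print(c,q,round(m["confidence"],2),m["bbox"],np.median(w,0),w[:,2].max() if len(w) else None)
    for q in("knob_top","collar_top"):
        for m in tip_of(c,q)[:4]:
            r,k=np.round(m["point"]).astype(int);print(c,q,round(m["confidence"],2),r,k,W[r,k])
cv2.imwrite("pics/a.png",ims[0]);cv2.imwrite("pics/b.png",ims[1])
E
```

```text
{'t': np.float64(0.0), 'joints': array([ 0.645,  0.577,  0.025,  1.438, -0.015,  1.129, -0.057]), 'joint_vel': array([-0.001,  0.001,  0.002, -0.001,  0.001,  0.001, -0.   ]), 'tau': array([ -0.   , -76.576,   2.25 , -28.597,   0.015,   0.013,   0.   ]), 'tool_pos': array([ 0.503, -0.449,  0.23 ]), 'tool_rot': array([-0.001,  0.913,  0.409, -0.   ]), 'ft_force': array([0.341, 0.164, 1.   ]), 'wrist_torque': array([ 0.034,  0.032, -0.038]), 'grasp_force': np.float64(0.0), 'grip_width': np.float64(1.0)}
scene pot 0.85 [152.9, 259.5, 216.5, 335.7] [0.5392 0.1548 0.0377] 0.07774380926525869
scene pot 0.49 [189.1, 170.5, 204.9, 199.8] [ 0.6575 -0.0716  0.0419] 0.08366373965413325
scene inner_lid 0.83 [259.4, 258.9, 311.1, 301.3] [0.4036 0.0378 0.0133] 0.06126861239267473
scene inner_lid 0.41 [287.4, 185.2, 299.1, 205.9] [ 0.4646 -0.133   0.0486] 0.06091313670505303
scene outer_lid 0.94 [266.5, 188.2, 321.4, 225.7] [ 0.4578 -0.1236  0.018 ] 0.04068256322932062
scene outer_lid 0.16 [187.8, 170.7, 203.7, 202.1] [ 0.6574 -0.0711  0.0426] 0.08250057668447346
scene brown_bottle 0.83 [155.7, 213
[... 713 characters left out ...]
[278.0, 209.1, 287.0, 220.9] [ 0.471  -0.1369  0.0591] 0.06288500816919176
top outer_lid 0.85 [256.7, 195.9, 303.9, 237.8] [ 0.4709 -0.138   0.0195] 0.04332325577968576
top brown_bottle 0.69 [196.0, 120.2, 213.8, 144.1] [0.6518 0.0379 0.0492] 0.10450833109708962
top blue_bottle 0.56 [253.0, 118.8, 265.5, 135.7] [ 0.6621 -0.0798  0.0683] 0.10827111616533727
top blue_bottle 0.48 [125.2, 157.8, 179.5, 203.4] [0.5425 0.1613 0.0139] 0.07992490149698007
top green_bowl 0.57 [338.4, 129.5, 399.6, 196.4] [ 0.5992 -0.3318  0.0187] 0.07759485310260936
top knob_top 0.86 243 203 [0.408  0.0321 0.0608]
top knob_top 0.65 214 286 [ 0.4749 -0.15    0.0108]
top collar_top 0.8 214 279 [ 0.475  -0.1307  0.0563]
```

View pics/a.png

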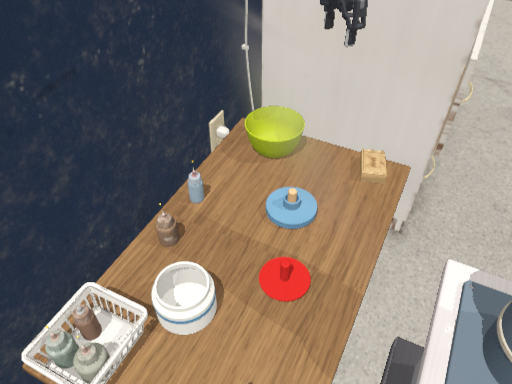

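View pics/b.png

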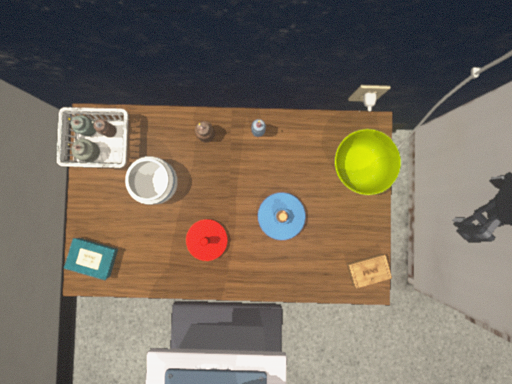

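The scene shows the blue lid with its wooden knob (top view col 283, row 216), the pot (150, 180) and a red decoy lid (206, 240). Next I fit the circles.

```bash
cat >> h.py <<'E'
from scipy.optimize import least_squares
def circ(p,r=None):
    c0=p.mean(0)
    f=lambda x:np.hypot(*(p-x[:2]).T)-(r if r else x[2])
    return least_squares(f,[*c0,r or .04],loss="soft_l1",f_scale=.002).x
def sel(W,c,rad,z0,z1):
    w=W.reshape(-1,3);w=w[~np.isnan(w[:,0])]
    return w[(np.hypot(*(w[:,:2]-c).T)<rad)&(w[:,2]>z0)&(w[:,2]<z1)]
def hull(p): return cv2.convexHull((p[:,:2]*1e3).astype(np.float32))[:,0]/1e3
E
python3 - <<'E'
from h import *
np.set_printoptions(precision=4,suppress=True)
for c in("scene","top"):
    W=pts(dict(np.load(c+".npz")))
    k=sel(W,[.47,-.137],.03,.055,.07);print(c,"knobtop",len(k),k.mean(0),k.min(0),k.max(0))
    d=sel(W,[.47,-.137],.075,.014,.025);h=hull(d);print(" disc",circ(h),cv2.minEnclosingCircle((h*1e3).astype(np.float32)),np.median(d[:,2]))
    d=sel(W,[.47,-.137],.03,.036,.043);print(" collar",len(d),circ(hull(d)))
    d=sel(W,[.541,.157],.07,.07,.085);h=hull(d);print(" rim",len(d),np.median(d[:,2]),circ(d[:,:2]),circ(h),cv2.minEnclosingCircle((h*1e3).astype(np.float32)))
    d=sel(W,[.541,.157],.04,-.01,.03);print(" inside",len(d),d.mean(0))
    d=sel(W,[.47,.0],.03,-.01,.02);print(" table",np.median(d[:,2]))
E
```

```text
scene knobtop 45 [ 0.4654 -0.1359  0.0584] [ 0.4572 -0.1457  0.0553] [ 0.4744 -0.1282  0.0609]
 disc [ 0.4658 -0.1373  0.0537] ((466.47283935546875, -137.43333435058594), 54.82818603515625) 0.017940005881801
 collar 75 [ 0.4657 -0.1367  0.0173]
 rim 500 0.07450233093000153 [0.5371 0.1565 0.0428] [0.5377 0.1558 0.0448] ((537.4176025390625, 155.29934692382812), 45.79778289794922)
 inside 558 [0.5539 0.142  0.0052]
 table -0.0007602319025172443
top knobtop 53 [ 0.4699 -0.138   0.0601] [ 0.4621 -0.146   0.0563] [ 0.4775 -0.1304  0.0629]
 disc [ 0.4704 -0.138   0.0533] ((470.58734130859375, -137.9989776611328), 53.86262512207031) 0.01940106539236914
 collar 85 [ 0.4703 -0.1381  0.0173]
 rim 281 0.07591103524997067 [0.5413 0.1551 0.0428] [0.5415 0.1555 0.0446] ((541.35595703125, 155.86544799804688), 45.27077865600586)
 inside 741 [0.5428 0.1633 0.0065]
 table 0.0006489614983577451
```

Emit:
{"name": "jog_arm", "arguments": {"steps": [[[0,0,0,2.1,-2.3,0.5,1],[0,0,0,2.1,-2.3,0.5,1],[0,0,0,2.1,-2.3,0.5,1],[0,0,0,2.1,-2.3,0.5,1],[0,0,0,2.1,-2.3,0.5,1]]], "grip_force": 60}}

```text
t: 1.4
tool_pos: [0.4874, -0.2935, 0.2062]
tool_rot: [0.0, 0.913, 0.409, 0.0]
ft_force: [0.2, 0.1, 0.5]
grip_width: 1.0
grasp_force: 0.0
```

Emit:
{"name": "jog_arm", "arguments": {"steps": [[[0,0,0,2.1,-2.3,0.5,1],[0,0,0,2.1,-2.3,0.5,1],[0,0,0,2.1,-2.3,0.5,1],[0,0,0,2.1,-2.3,0.5,1],[0,0,0,2.1,-2.3,0.5,1]]]}}

```text
t: 1.9
tool_pos: [0.4717, -0.1386, 0.1814]
tool_rot: [0.0, 0.913, 0.409, 0.0]
ft_force: [0.1, -0.1, -0.3]
grip_width: 0.998
grasp_force: 0.0
```

Emit:
{"name": "jog_arm", "arguments": {"steps": [[[0,0,0,0,0,0,1],[0,0,0,0,0,0,1]]]}}

```text
t: 2.1
tool_pos: [0.472, -0.1395, 0.1815]
tool_rot: [0.0, 0.912, 0.409, 0.0]
ft_force: [-0.1, -0.5, -0.3]
grip_width: 1.0
grasp_force: 0.0
```

```bash
cat >> h.py <<'E'
from scipy.spatial.transform import Rotation as Ro
def rel(p,st=None):
    st=st or read_state();q=st["tool_rot"];R=Ro.from_quat([*q[1:],q[0]])
    return R.inv().apply(np.array(p)-st["tool_pos"])*100
def wproj(s,P):
    R=cv2.Rodrigues(np.array(s["rvec"],float))[0];p=R@np.array(P)+np.array(s["tvec"]).ravel()
    th=np.arctan2(np.hypot(p[0],p[1]),p[2]);a=np.arctan2(p[1],p[0])
    return s["cx"]+s["fx"]*th*np.cos(a),s["cy"]+s["fy"]*th*np.sin(a)
def wpts(s):
    z=s["range_z"];v,u=np.mgrid[:384,:512];a=(u-s["cx"])/s["fx"];b=(v-s["cy"])/s["fy"];th=np.hypot(a,b)+1e-9
    k=np.tan(np.minimum(th,1.5))/th
    P=np.stack([a*k*z,b*k*z,z],-1);W=(P-np.array(s["tvec"]).ravel())@cv2.Rodrigues(np.array(s["rvec"],float))[0]
    W[(z<=0)|(th>1.4)]=np.nan
    return W
E
python3 - <<'E'
from h import *
np.set_printoptions(precision=4,suppress=True)
st=read_state();print(st["tool_pos"],st["tool_rot"],st["joints"])
s=snapshot("wrist");W=wpts(s);cv2.imwrite("pics/w1.png",s["image"])
for z0,z1,r in((.055,.066,.03),(.036,.044,.03),(.014,.025,.08)):
    d=sel(W,[.468,-.138],r,z0,z1)
    if len(d)>5:print(len(d),d.mean(0),circ(hull(d)))
print(rel([.468,-.138,.0415]),wproj(s,[.468,-.138,.06]))
print(wproj(s,st["tool_pos"]))
print([m for m in tip_of("wrist","knob_top")])
s=snapshot("top");W=pts(s);cv2.imwrite("pics/t1.png",s["image"])
E
```

```text
[ 0.472  -0.1395  0.1815] [0.0002 0.9124 0.4093 0.0001] [ 0.2038  0.3642 -0.0162  1.9774  0.0082  0.7996 -0.5446]
273 [ 0.4682 -0.1386  0.059 ] [ 0.4677 -0.139   0.0086]
416 [ 0.4686 -0.138   0.0383] [ 0.4676 -0.139   0.0176]
6742 [ 0.4693 -0.1371  0.0184] [ 0.4675 -0.1391  0.0537]
[-0.0913 -0.4763 14.0088] (np.float64(257.2767468247134), np.float64(190.54657968084186))
(np.float64(261.9778397178927), np.float64(249.1162022761202))
[{'point': [105.8, 94.1], 'confidence': 0.87}, {'point': [188.9, 256.7], 'confidence': 0.75}]
```

View pics/w1.png

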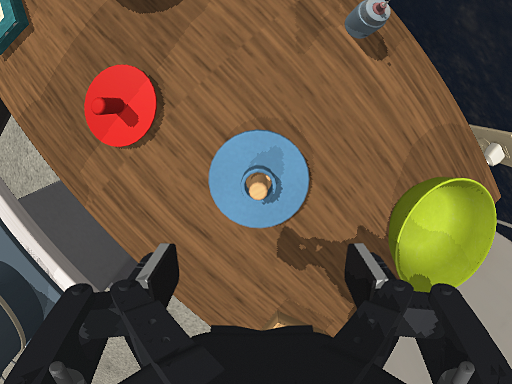

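The wooden knob sits at col 258, row 188. The wrist camera puts it at (0.4677, -0.139), which matches the mean of the other two cameras. Descending.

Emit:
{"name": "jog_arm", "arguments": {"steps": [[[0,0,0,-0.2,-0.4,3,1],[0,0,0,0,0,3.5,1],[0,0,0,0,0,3.5,1],[0,0,0,0,0,2.5,1],[0,0,0,0,0,1.0,1]]]}}

```text
t: 2.75
tool_pos: [0.4664, -0.1395, 0.0443]
tool_rot: [-0.001, 0.913, 0.408, -0.001]
ft_force: [-0.2, 0.2, 0.5]
grip_width: 1.003
grasp_force: 0.0
```

Emit:
{"name": "jog_arm", "arguments": {"steps": [[[0,0,0,0,0,0,1],[0,0,0,0,0,0,1]]]}}

```text
t: 2.95
tool_pos: [0.468, -0.1392, 0.047]
tool_rot: [0.0, 0.913, 0.408, 0.0]
ft_force: [0.6, 0.1, 0.6]
grip_width: 1.001
grasp_force: 0.0
```

Emit:
{"name": "jog_arm", "arguments": {"steps": [[[0,0,0,0,0,0.5,1],[0,0,0,0,0,0,0.2],[0,0,0,0,0,0,-0.3],[0,0,0,0,0,0,-1],[0,0,0,0,0,0,-1]]]}}

```text
t: 3.45
tool_pos: [0.4676, -0.1386, 0.0415]
tool_rot: [0.0, 0.913, 0.409, 0.0]
ft_force: [0.2, 0.2, -0.4]
grip_width: 0.33
grasp_force: 0.0
```

Emit:
{"name": "jog_arm", "arguments": {"steps": [[[0,0,0,0,0,0,-1],[0,0,0,0,0,0,-1],[0,0,0,0,0,0,-1],[0,0,0,0,0,0,-1],[0,0,0,0,0,0,-1]]]}}

```text
t: 3.95
tool_pos: [0.4677, -0.1387, 0.0416]
tool_rot: [0.0, 0.913, 0.409, 0.0]
ft_force: [0.1, -0.7, 5.9]
grip_width: 0.178
grasp_force: 58.6
```

Emit:
{"name": "jog_arm", "arguments": {"steps": [[[0,0,0,0,0,-0.5,-1],[0,0,0,0,0,-1,-1],[0,0,0,0,0,-1.5,-1],[0,0,0,0,0,-2,-1],[0,0,0,0,0,0,-1]]]}}

```text
t: 4.45
tool_pos: [0.4686, -0.1389, 0.0936]
tool_rot: [0.001, 0.913, 0.409, 0.001]
ft_force: [0.1, 0.6, -2.9]
grip_width: 0.18
grasp_force: 58.9
```

```bash
python3 - <<'E'
from h import *
np.set_printoptions(precision=4,suppress=True)
s=snapshot("wrist");cv2.imwrite("pics/w2.png",s["image"][60:300,100:420])
st=read_state();print(st["tool_pos"],st["ft_force"],st["grip_width"],st["grasp_force"])
s=snapshot("scene");cv2.imwrite("pics/s2.png",cv2.resize(s["image"][130:260,220:370],None,fx=4,fy=4))
W=pts(s)
print("scene")
d=sel(W,[.466,-.137],.056,.05,.085);print(len(d),d.mean(0));
for z in np.arange(.055,.09,.004): print(z.round(3),len(sel(W,[.466,-.137],.056,z,z+.004)))
E
```

```text
[ 0.4682 -0.1388  0.0924] [ 0.1612  0.3478 -3.2801] 0.18091005144001526 58.863322315737605
scene
1573 [ 0.4607 -0.1234  0.068 ]
0.055 72
0.059 68
0.063 120
0.067 1152
0.071 51
0.075 23
0.079 28
0.083 48
0.087 48
```

View pics/s2.png

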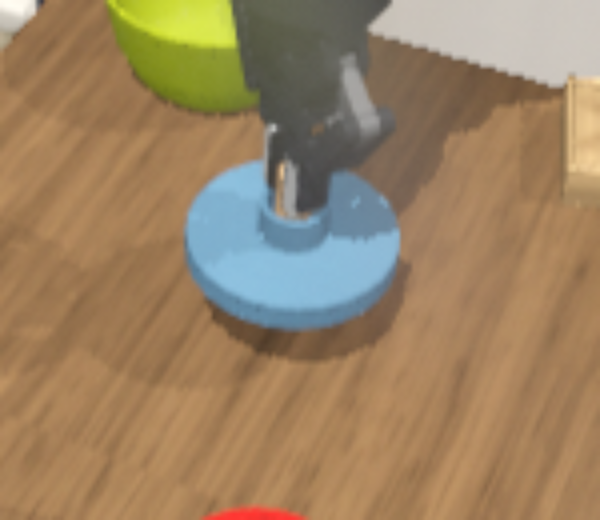

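Both lids are up: wrist load is about 2.9 N and the blue top is level. Raising, then moving toward the pot.

Emit:
{"name": "jog_arm", "arguments": {"steps": [[[0,0,0,0,0,-1.5,-1],[0,0,0,0,0,-2.5,-1],[0,0,0,0,0,-2.5,-1],[0,0,0,0.5,-0.4,-1.5,-1],[0,0,0,1.2,-1.0,0,-1]]]}}

```text
t: 5.05
tool_pos: [0.4689, -0.1178, 0.1723]
tool_rot: [0.001, 0.913, 0.408, 0.001]
ft_force: [0.3, 1.5, -3.0]
grip_width: 0.18
grasp_force: 59.0
```

Emit:
{"name": "jog_arm", "arguments": {"steps": [[[0,0,0,1.8,-1.6,0,-1],[0,0,0,2.2,-2.0,0,-1],[0,0,0,2.2,-2.0,0,-1],[0,0,0,2.2,-2.0,0,-1],[0,0,0,2.2,-2.0,0,-1]]]}}

```text
t: 5.55
tool_pos: [0.4666, 0.0275, 0.1703]
tool_rot: [-0.0, 0.913, 0.409, -0.001]
ft_force: [1.3, 0.4, -3.6]
grip_width: 0.178
grasp_force: 58.9
```

Emit:
{"name": "jog_arm", "arguments": {"steps": [[[0,0,0,1.8,-1.6,0,-1],[0,0,0,1.2,-1.0,0,-1],[0,0,0,0.6,-0.5,0,-1],[0,0,0,0,0,0,-1],[0,0,0,0,0,0,-1]]]}}

```text
t: 6.05
tool_pos: [0.468, 0.0729, 0.1709]
tool_rot: [0.0, 0.913, 0.408, -0.001]
ft_force: [-0.5, -1.0, -3.1]
grip_width: 0.177
grasp_force: 58.9
```

```bash
python3 - <<'E'
from h import *
np.set_printoptions(precision=4,suppress=True)
st=read_state();print(st["tool_pos"],st["tool_rot"],st["joints"],st["ft_force"],st["grip_width"],st["grasp_force"])
s=snapshot("wrist");cv2.imwrite("pics/w3.png",s["image"]);W=wpts(s)
d=sel(W,[.54,.156],.06,.068,.083);print("rim",len(d),circ(d[:,:2]),circ(hull(d)),np.median(d[:,2]))
z=st["tool_pos"][2];c=st["tool_pos"][:2]
d=sel(W,c,.075,z-.032,z-.014);print("disc",len(d),d[:,2].min(),d[:,2].max(),circ(hull(d)),circ(hull(d),.054),np.linalg.lstsq(np.c_[d[:,:2]-c,np.ones(len(d))],d[:,2],rcond=None)[0])
print(rel([.5391,.155,.17]))
s=snapshot("top");W=pts(s)
d=sel(W,c,.075,z-.032,z-.014);print("top disc",len(d),circ(hull(d)),circ(hull(d),.054))
E
```

```text
[0.468  0.0729 0.1709] [ 0.0001  0.9129  0.4083 -0.0006] [-0.2131  0.3546 -0.0551  2.0321  0.0285  0.7566 -1.0152] [-0.4868 -0.963  -3.0911] 0.17704374987670507 58.93668573349714
rim 1907 [0.5385 0.1548 0.0424] [0.5387 0.155  0.0448] 0.07497933636055339
disc 15263 0.13889186198448597 0.15686371907185748 [0.4668 0.0726 0.0536] [0.4666 0.0725 0.054 ] [-0.001  -0.0055  0.1477]
[10.8742 -0.1984  0.088 ]
top disc 963 [0.4695 0.0724 0.0534] [0.4696 0.0731 0.054 ]
```

View pics/w3.png

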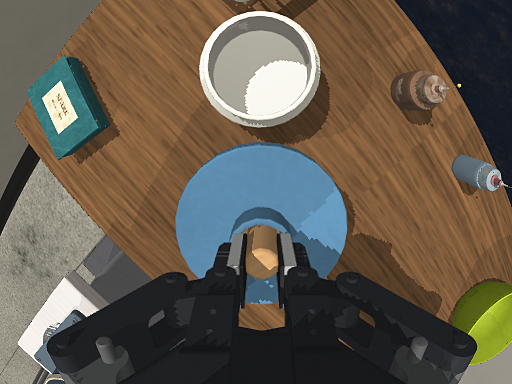

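The pot mouth is at col 260, row 68 and the lids hang level at col 262. The wrist camera puts the pot at (0.5387, 0.155).

Emit:
{"name": "jog_arm", "arguments": {"steps": [[[0,0,0,1.5,-0.1,0,-1],[0,0,0,2.5,-0.1,0,-1],[0,0,0,2.5,0,0,-1],[0,0,0,2.5,0,0,-1],[0,0,0,1.4,0,0,-1]]]}}

```text
t: 6.65
tool_pos: [0.5376, 0.1548, 0.1712]
tool_rot: [-0.0, 0.913, 0.409, 0.001]
ft_force: [-0.2, -0.5, -2.2]
grip_width: 0.185
grasp_force: 58.9
```

Emit:
{"name": "jog_arm", "arguments": {"steps": [[[0,0,0,0.4,0,0,-1],[0,0,0,0,0,0,-1],[0,0,0,0,0,0,-1],[0,0,0,0,0,0,-1]]]}}

```text
t: 7.05
tool_pos: [0.5381, 0.1547, 0.1714]
tool_rot: [0.0, 0.913, 0.408, -0.0]
ft_force: [-0.2, 0.9, -3.1]
grip_width: 0.182
grasp_force: 58.9
```

```bash
python3 - <<'E'
from h import *
np.set_printoptions(precision=4,suppress=True)
S=[]
for i in range(4):
    s=snapshot("wrist");st=read_state();S.append(st["tool_pos"])
print(np.array(S));m=np.mean(S,0);st["tool_pos"]=m
W=wpts(s);d=sel(W,[.539,.155],.06,.068,.083);
if len(d)>20: print("rim",len(d),circ(d[:,:2]))
d=sel(W,m[:2],.075,m[2]-.032,m[2]-.014);print("disc",circ(hull(d)))
print(rel([.5388,.155,.1075],st),st["tool_rot"])
for c in("top","scene"):
    s=snapshot(c);W=pts(s);d=sel(W,m[:2],.075,m[2]-.032,m[2]-.014);print(c,circ(hull(d)),circ(hull(d),.054))
E
```

```text
[[0.5383 0.1548 0.1714]
 [0.5384 0.155  0.1715]
 [0.5385 0.1552 0.1715]
 [0.5385 0.1554 0.1715]]
disc [0.537  0.1546 0.0537]
[0.0156 0.0352 6.3974] [0.     0.9128 0.4084 0.    ]
top [0.5394 0.1544 0.0534] [0.5398 0.155  0.054 ]
scene [0.5357 0.1557 0.0536] [0.5358 0.1556 0.054 ]
```

Emit:
{"name": "jog_arm", "arguments": {"steps": [[[0,0,0,0.1,0.07,1,-1],[0,0,0,0,0,1.5,-1],[0,0,0,0,0,1.5,-1],[0,0,0,0,0,0.8,-1],[0,0,0,0,0,0,-1]]]}}

```text
t: 7.85
tool_pos: [0.5391, 0.1558, 0.1219]
tool_rot: [-0.0, 0.913, 0.409, -0.001]
ft_force: [0.1, -0.3, -3.1]
grip_width: 0.181
grasp_force: 58.9
```

Emit:
{"name": "jog_arm", "arguments": {"steps": [[[0,0,0,0,0,0.2,-1],[0,0,0,0,0,0.2,-1],[0,0,0,0,0,0.2,-1],[0,0,0,0,0,0,-1]]]}}

```text
t: 8.25
tool_pos: [0.5399, 0.156, 0.1174]
tool_rot: [-0.0, 0.913, 0.409, 0.0]
ft_force: [0.8, -0.1, -3.3]
grip_width: 0.18
grasp_force: 58.9
```

Emit:
{"name": "jog_arm", "arguments": {"steps": [[[0,0,0,0,0,0.2,-1],[0,0,0,0,0,0.2,-1],[0,0,0,0,0,0,-1]]]}}

```text
t: 8.55
tool_pos: [0.5397, 0.156, 0.1131]
tool_rot: [-0.0, 0.913, 0.409, -0.0]
ft_force: [-0.3, 0.4, -2.4]
grip_width: 0.179
grasp_force: 58.9
```

Emit:
{"name": "jog_arm", "arguments": {"steps": [[[0,0,0,0,0,0.2,-1],[0,0,0,0,0,0.1,-1],[0,0,0,0,0,0,-1]]]}}

```text
t: 8.85
tool_pos: [0.5398, 0.156, 0.1101]
tool_rot: [-0.0, 0.913, 0.409, -0.0]
ft_force: [-0.2, -0.4, -2.1]
grip_width: 0.179
grasp_force: 58.9
```

Emit:
{"name": "jog_arm", "arguments": {"steps": [[[0,0,0,0,0,0.1,-1],[0,0,0,0,0,0.1,-1],[0,0,0,0,0,0,-1]]]}}

```text
t: 9.15
tool_pos: [0.5398, 0.156, 0.1082]
tool_rot: [-0.0, 0.913, 0.409, -0.0]
ft_force: [-0.4, -0.1, -1.8]
grip_width: 0.183
grasp_force: 58.9
```

Emit:
{"name": "jog_arm", "arguments": {"steps": [[[0,0,0,0,0,0.05,-1],[0,0,0,0,0,0,-1]]]}}

```text
t: 9.35
tool_pos: [0.5399, 0.1561, 0.1078]
tool_rot: [-0.0, 0.913, 0.409, 0.0]
ft_force: [0.1, -0.3, -2.6]
grip_width: 0.181
grasp_force: 59.0
```

Emit:
{"name": "jog_arm", "arguments": {"steps": [[[0,0,0,0,0,0.05,-1],[0,0,0,0,0,0,-1]]]}}

```text
t: 9.55
tool_pos: [0.54, 0.156, 0.1076]
tool_rot: [0.0, 0.913, 0.409, 0.0]
ft_force: [-1.1, 0.2, 2.0]
grip_width: 0.183
grasp_force: 59.5
```

Emit:
{"name": "jog_arm", "arguments": {"steps": [[[0,0,0,0,0,0.05,-1],[0,0,0,0,0,0,-1]]]}}

```text
t: 9.75
tool_pos: [0.54, 0.156, 0.1076]
tool_rot: [0.0, 0.913, 0.409, 0.0]
ft_force: [-2.0, -2.1, 8.6]
grip_width: 0.179
grasp_force: 60.2
```

It's home: contact at the expected 0.1076. Releasing.

Emit:
{"name": "jog_arm", "arguments": {"steps": [[[0,0,0,0,0,0,-0.4],[0,0,0,0,0,0,0],[0,0,0,0,0,0,1],[0,0,0,0,0,0,1],[0,0,0,0,0,0,1]]]}}

```text
t: 10.25
tool_pos: [0.5399, 0.1561, 0.1067]
tool_rot: [-0.0, 0.913, 0.409, -0.0]
ft_force: [-0.2, 1.2, 0.2]
grip_width: 0.958
grasp_force: 0.0
```

Emit:
{"name": "jog_arm", "arguments": {"steps": [[[0,0,0,0,0,0,1],[0,0,0,0,0,0,1],[0,0,0,0,0,0,1],[0,0,0,0,0,0,1]]]}}

```text
t: 10.65
tool_pos: [0.5399, 0.156, 0.1068]
tool_rot: [-0.0, 0.913, 0.409, 0.0]
ft_force: [-0.2, 1.0, -0.4]
grip_width: 0.997
grasp_force: 0.0
```

```bash
python3 - <<'E'
from h import *
np.set_printoptions(precision=4,suppress=True)
st=read_state();print(st["tool_pos"],st["ft_force"],st["grip_width"])
for c in("wrist","top","scene"):
    s=snapshot(c);W=wpts(s) if c=="wrist" else pts(s)
    d=sel(W,[.539,.155],.065,.078,.09)
    if len(d)>30: print(c,"disc",len(d),np.median(d[:,2]),circ(hull(d)),np.linalg.lstsq(np.c_[d[:,:2]-[.539,.155],np.ones(len(d))],d[:,2],rcond=None)[0])
    for n,a,b in(("collar",.101,.109),("knob",.12,.13)):
        d=sel(W,[.539,.155],.024,a,b)
        if len(d)>10:print(c,n,len(d),d.mean(0),circ(hull(d)))
    if c=="wrist": cv2.imwrite("pics/w4.png",s["image"])
    if c=="scene": cv2.imwrite("pics/s4.png",cv2.resize(s["image"][230:350,110:260],None,fx=4,fy=4))
E
```

```text
[0.5399 0.156  0.1068] [-0.2065  0.9614 -0.3822] 0.9965264947233304
wrist disc 18427 0.08435290560929153 [0.5385 0.1553 0.0537] [ 0.0004 -0.0008  0.0843]
wrist collar 1231 [0.542  0.1598 0.1041] [0.5385 0.1555 0.0178]
wrist knob 980 [0.5409 0.1575 0.1246] [0.5401 0.1565 0.0088]
top disc 1067 0.08538116618827415 [0.5401 0.1536 0.052 ] [0.0014 0.0044 0.0853]
top collar 70 [0.5374 0.1478 0.1049] [0.5405 0.1549 0.0169]
top knob 21 [0.5408 0.1505 0.1243] [0.5404 0.1521 0.0051]
scene disc 2230 0.08420697350282422 [0.5371 0.1562 0.0536] [ 0.0062 -0.0057  0.0842]
scene collar 35 [0.5472 0.1666 0.1036] [0.5389 0.1584 0.0149]
```

View pics/s4.png

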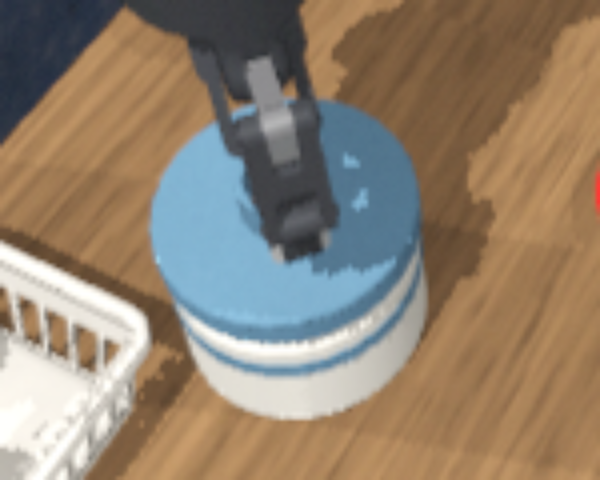

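View pics/w4.png

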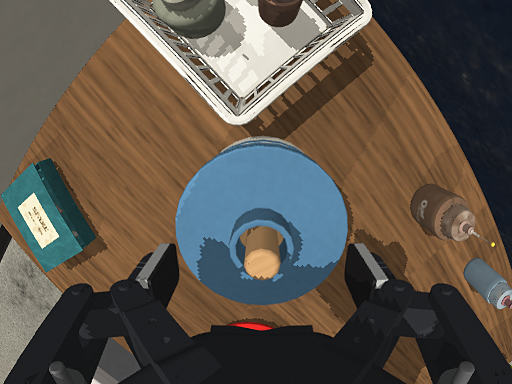

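The lids are seated level: top at z 0.0844, collar at col 265, row 245, knob standing free. Lowering to the collar.

Emit:
{"name": "jog_arm", "arguments": {"steps": [[[0,0,0,-0.05,0,0.6,1],[0,0,0,0,0,0.8,1],[0,0,0,0,0,0.5,1],[0,0,0,0,0,0,1]]], "grip_force": 40}}

```text
t: 11.2
tool_pos: [0.5389, 0.1555, 0.0866]
tool_rot: [-0.0, 0.913, 0.409, -0.001]
ft_force: [-0.0, -0.7, -0.3]
grip_width: 1.001
grasp_force: 0.0
```

Emit:
{"name": "jog_arm", "arguments": {"steps": [[[0,0,0,0,0,0,0.4],[0,0,0,0,0,0,0.1],[0,0,0,0,0,0,-0.05],[0,0,0,0,0,0,-0.2],[0,0,0,0,0,0,-1]]]}}

```text
t: 11.7
tool_pos: [0.5397, 0.1557, 0.0883]
tool_rot: [0.0, 0.913, 0.409, 0.0]
ft_force: [-1.6, 0.1, 4.8]
grip_width: 0.394
grasp_force: 39.7
```

Emit:
{"name": "jog_arm", "arguments": {"steps": [[[0,0,0,0,0,0,-1],[0,0,0,0,0,0,-1],[0,0,0,0,0,0,-1]]]}}

```text
t: 12.0
tool_pos: [0.5397, 0.1557, 0.0882]
tool_rot: [0.0, 0.913, 0.409, 0.0]
ft_force: [-1.9, -0.6, 5.4]
grip_width: 0.397
grasp_force: 39.8
```

Emit:
{"name": "jog_arm", "arguments": {"steps": [[[0,0,0,0,0,-0.2,-1],[0,0,0,0,0,-0.4,-1],[0,0,0,0,0,-0.4,-1],[0,0,0,0,0,0,-1],[0,0,0,0,0,0,-1]]]}}

```text
t: 12.5
tool_pos: [0.5396, 0.1557, 0.0979]
tool_rot: [0.0, 0.913, 0.409, 0.0]
ft_force: [0.4, -0.4, -0.1]
grip_width: 0.391
grasp_force: 40.0
```

```bash
cat > chk.py <<'E'
from h import *
import sys
np.set_printoptions(precision=4,suppress=True)
F=[]
for c in("wrist","top","scene"):
    s=snapshot(c);W=wpts(s) if c=="wrist" else pts(s)
    st=read_state();F.append(st["ft_force"]);z=st["tool_pos"][2]
    d=sel(W,[.539,.155],.055,z-.012,z+.003)
    if len(d)>30: print(c,"disc",len(d),np.median(d[:,2]),np.linalg.lstsq(np.c_[d[:,:2]-[.539,.155],np.ones(len(d))],d[:,2],rcond=None)[0])
    cv2.imwrite(f"pics/{c}_{sys.argv[1]}.png",s["image"])
print(st["tool_pos"],np.mean(F,0),st["grip_width"])
E
python3 chk.py 5
```

```text
wrist disc 17165 0.09397958456354884 [-0.0019 -0.0032  0.094 ]
top disc 979 0.09487084317894225 [0.0013 0.0042 0.0949]
scene disc 2314 0.09361064105598069 [ 0.0051 -0.0098  0.0936]
[0.5394 0.1556 0.0977] [ 0.1633 -0.1891 -0.5633] 0.3962007168820028
```

Emit:
{"name": "jog_arm", "arguments": {"steps": [[[0,0,0,0,0,-0.7,-1],[0,0,0,0,0,-1,-1],[0,0,0,0,0,-1,-1],[0,0,0,0,0,-1,-1],[0,0,0,0,0,-1,-1]]]}}

```text
t: 13.15
tool_pos: [0.5397, 0.1558, 0.1461]
tool_rot: [0.0, 0.913, 0.409, 0.0]
ft_force: [-0.9, 0.8, -0.5]
grip_width: 0.393
grasp_force: 40.0
```

Emit:
{"name": "jog_arm", "arguments": {"steps": [[[0,0,0,0,0,-1,-1],[0,0,0,0,0,-1,-1],[0,0,0,0,0,-1,-1],[0,0,0,0,0,-0.8,-1],[0,0,0,0,0,-0.5,-1]]]}}

```text
t: 13.65
tool_pos: [0.5397, 0.1558, 0.1887]
tool_rot: [0.0, 0.913, 0.409, 0.0]
ft_force: [0.5, 0.5, -1.5]
grip_width: 0.39
grasp_force: 40.0
```

Emit:
{"name": "jog_arm", "arguments": {"steps": [[[0,0,0,0,0,0,-1],[0,0,0,0,0,0,-1],[0,0,0,0,0,0,-1],[0,0,0,0,0,0,-1],[0,0,0,0,0,0,-1]]]}}

```text
t: 14.15
tool_pos: [0.5394, 0.1556, 0.1875]
tool_rot: [-0.0, 0.913, 0.409, -0.0]
ft_force: [0.6, -0.8, -1.7]
grip_width: 0.393
grasp_force: 40.1
```

```bash
python3 chk.py 6; python3 -c "
import cv2
cv2.imwrite('pics/s6.png',cv2.resize(cv2.imread('pics/scene_6.png')[200:350,80:280],None,fx=4,fy=4))"
```

```text
wrist disc 17530 0.18353245188509343 [-0.0034 -0.0045  0.1837]
top disc 1253 0.184677040778538 [0.0053 0.0128 0.1848]
scene disc 2686 0.1835738461794828 [ 0.0049 -0.0086  0.1836]
[0.5395 0.1557 0.1877] [-0.3135 -0.2794 -0.443 ] 0.39279715715757485
```

View pics/s6.png

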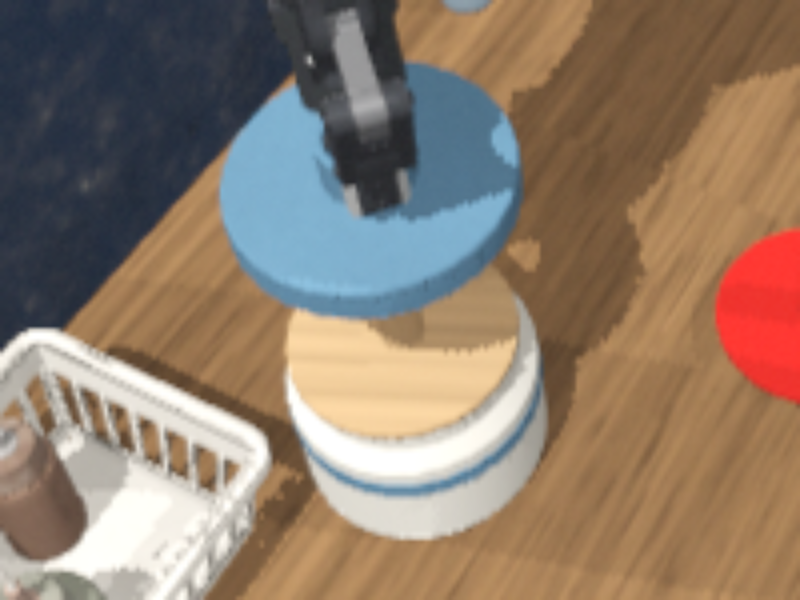

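The outer lid is held level about 99 mm above its seat. The wooden inner lid (crop col 405, row 370) is flat and home in the upright pot.

```bash
python3 -c "
from cell import *
print(finish_job())"
```

```text
the job is handed in; nothing more can be done
None
```

The job is done and handed in at about 14 s: the inner lid is fully home in the upright pot, and the blue outer lid is held level and still, about 10 cm above where it sat.

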